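# Put the bare optics under their dust covers

## Task

Two bare microscope optics were left out on the worktop: the wide flat auxiliary lens and the taller eyepiece. Put each one away upright in the middle of a round aluminium dust tray and close it under its clear bell cover: the lens in the wide tray under the low wide cover, the eyepiece in the narrow tray under the tall slim cover, with both covers standing flat on the tray floor inside the rim. Never tip an optic over, and leave the screw-top can, the petri dish and the vial where they stand.

Things in the scene. Friction and masses are not known exactly. Their poses are not given: they have to be found in the camera images.
- tray_wide: the wide dust tray: round aluminium dish with a grey pad, 120 mm across outside and 112 mm inside the rim; the floor is 4 mm and the top of the rim 8 mm above the worktop. Does not move. Origin: centre of the underside, z up.
- tray_narrow: the narrow dust tray: like the wide one, but 96 mm across outside and 88 mm inside the rim; floor at 4 mm, rim at 8 mm. Does not move. Origin: centre of the underside, z up.
- cover_low: the low wide bell cover, clear plastic, open below, standing on its rim: 94 mm across outside, 88 mm inside, 3 mm wall; flat top at 31 mm (28 mm high inside), on it in the middle a black round knob 18 mm across and 16 mm high (top at 47 mm) to lift it by. Loose, about 0.09 kg. Origin: centre of the open underside, z up.
- cover_tall: the tall slim bell cover, clear plastic, open below, standing on its rim: 58 mm across outside, 52 mm inside, 3 mm wall; flat top at 57 mm (54 mm high inside), on it in the middle a black round knob 18 mm across and 16 mm high (top at 73 mm) to lift it by. Loose, about 0.07 kg. Origin: centre of the open underside, z up.
- aux_lens: the auxiliary lens: a flat ring-mounted lens with a knurled red ring 54 mm across for the lowest 11 mm and a black mount 48 mm across above that, 18 mm high in all, standing flat. Loose, about 0.075 kg. Origin: centre of the underside, z up.
- eyepiece: the eyepiece: black, round, standing upright on its barrel, 44 mm high, about 37 mm across at its widest, narrower at the foot, with a thin red line round it. Loose, about 0.085 kg. Origin: centre of the underside, z up.
- objective_can: bystander: white can with a black screw top, 34 mm across, 59 mm high. Leave it. Origin: centre of the underside.
- petri_dish: bystander: lidded petri dish, 60 mm across, 14 mm high. Leave it. Origin: centre of the underside.
- vial: bystander: small glass vial with a black cap, 22 mm across, 47 mm high. Leave it. Origin: centre of the underside.
- gas_cylinder: obstacle, fixed: the tall grey gas cylinder behind the work, 0.16 m across and over 0.5 m high with its valve and gauges; carry things round in front of it. Origin: on its axis, at the worktop.
Not all that is in view belongs to the job. Leave any blue or green look-alike of the eyepiece alone. What is shaped like the cover_tall but brown is not meant.

How it is judged:
By the outcome, as a careful person would: the job done as asked, in the order asked, and still so for the second after the job is handed in, with the robot touching nothing.
It also fails if it takes over 112 s, if anything falls off the work surface, if the arm or the gripper's body presses on something with over 40 N, if the wrist force passes 120 N, or if a joint passes its speed limit or range.

## Robot

A 7-joint arm with a two-finger parallel gripper is mounted at the origin on a cart in front of the work surface, level with it; the furniture and walls round the work are solid. World frame = base frame: x ahead of the robot, y to its left, z up, the work surface at z = 0. Lengths are in m, angles in rad, forces in N, time in s.
With the tool pointing down it reaches from about 0.425 to 0.95 m from the base axis. Payload 4.7 kg.
Tool frame: the origin (TCP) lies between the finger pads; the fingertips stand 25 mm ahead of it and the grasp point (between the pads) lies 6 mm ahead of it; x points along the fingers, z is the direction in which the jaws open and shut, and the axes are right-handed (so a half turn about x gives the same grasp; the last joint's range is limited). The gripper opens to 85 mm and grips with 20 to 120 N. Pads are 22 mm wide; open, the fingers measure 114 mm over their backs; the gripper's body (76 mm by 85 mm) begins 54 mm behind the grasp point. The pads swing forward as they close: fully open they stand 13 mm farther back than shut.
Start: joints at [-0.029, 0.469, -0.049, 1.532, 0.024, 1.141, -0.082], TCP at [0.675, 0, 0.256] pointing down, gripper open.
Joint ranges: [-2.59, 2.59], [-0.33, 1.99], [-1.39, 1.29], [0.1, 2.45], [-1.04, 4.18], [0.21, 1.99], [-2.66, 2.66]. Speed limits (rad/s): [2.57, 2.57, 3.14, 3.14, 3.14, 3.14, 3.14].

## Interface

Orientations are given as a 3x3 rotation matrix whose columns are the frame's x, y, z axes.
In Python, from rig import * gives the robot as it stands. Calls block until the motion is done:
- movep(position, orientation): joint-space move of the TCP to a pose.
- move_l(position, attitude=None, feed=0.15, until_force=None): straight line of the TCP; attitude=None keeps the orientation; feed is the mean speed in m/s. With until_force (N) it stops when the force on the tool has changed by that much, and returns True; else False.
- move_joints(angles): joint-space move.
- command_gripper(opening, newtons=None): finger opening in m; newtons is the grip in N (None keeps the last); returns when the fingers have stopped.
- sleep(seconds).
- inverse_kinematics(position, orientation): joint angles nearest the present ones, or None.
- sense(): the state.
- camera(name): name is "scene" or "side" or "wrist"; returns (picture, depth): 420x560x3 uint8, red, green, blue; 420x560 float32, m along the optical axis (not along the pixel's ray), 0 where there is no reading.
- camera_params(name): a dict with "K" (3x3 intrinsics, pixels), "position" and "rotation" of the camera in the world; the wrist camera has in their place "tool_from_camera" (4x4, takes a point from camera to tool coordinates, whose origin is the TCP and whose axes are the tool frame's). Camera axes: x right, y down, z forward; pixel columns grow to the right and rows downward; lengths in m; the calibration is good to about 2 mm. A picture is of the moment at which its call begins: read the wrist's pose just before it. camera_params takes no time and is no camera call.
A pose or a line that the arm cannot do raises Unreachable and nothing moves.
- finish_job(): hands the job in, once; it reports no verdict.
The state is a dict: "time_s": time; "joint_pos": joint angles; "qd": joint speeds; "joint_efforts": joint torques, N m; "position": TCP position; "tcp_rot": TCP orientation; "wrist_force": force on the tool from outside, world axes, zero at the start; "ft_torque": the same for the moment, N m; "finger_gap": finger opening in m.
Only numpy, scipy, OpenCV 4.12 (cv2) and the standard library are available. Lean on these libraries where they do the work, as an engineer would, in place of code of your own. Each camera call takes 0.05 s, during which the arm holds its last target. There are 200 camera calls.

## Working session

There is one attempt and no reset: what is moved stays moved. The work goes in short steps, each a Python script; the robot and the scene stay as the last script left them, time stands still between calls to the robot, and variables do not carry over. Pictures are saved under pics/ and viewed, about 12 in all and at most 16, crops included, and the job is handed in when it is done.

```bash
ls; mkdir -p pics; python3 - <<'E'
from rig import *
import cv2,numpy as np
for n in("scene","side","wrist"):
    p,d=camera(n); cv2.imwrite(f"pics/{n}0.png",p[:,:,::-1]); np.save(f"pics/{n}0.npy",d); c=camera_params(n); print(n,{k:np.round(v,3).tolist() for k,v in c.items()})
s=sense();print(np.round(s["tcp_rot"],3).tolist(),s["time_s"],s["finger_gap"])
E
```

```text
pics
scene {'K': [[387.088, 0.0, 273.537], [0.0, 387.088, 205.989], [0.0, 0.0, 1.0]], 'position': [0.139, -0.593, 0.541], 'rotation': [[0.839, -0.299, 0.454], [-0.543, -0.497, 0.676], [0.024, -0.815, -0.579]]}
side {'K': [[460.778, 0.0, 268.408], [0.0, 460.778, 216.147], [0.0, 0.0, 1.0]], 'position': [0.421, 0.979, 0.769], 'rotation': [[-0.994, -0.045, 0.099], [-0.106, 0.601, -0.792], [-0.024, -0.798, -0.603]]}
wrist {'K': [[318.766, 0.0, 281.248], [0.0, 318.766, 210.893], [0.0, 0.0, 1.0]], 'tool_from_camera': [[0.0, -0.267, 0.964, -0.118], [-0.0, -0.964, -0.267, 0.068], [1.0, -0.0, -0.0, 0.001], [0.0, 0.0, 0.0, 1.0]]}
[[-0.001, -0.0, 1.0], [-0.0, 1.0, 0.0], [-1.0, -0.0, -0.001]] 0.15 0.08514173580779885
```

View pics/scene0.png

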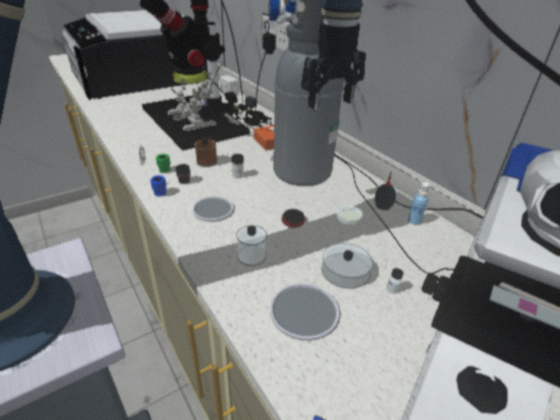

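View pics/side0.png

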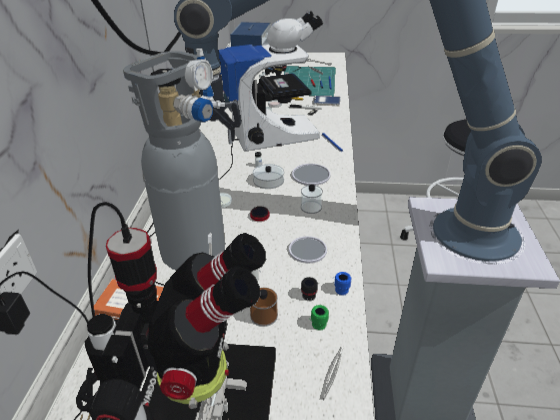

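Scene view: eyepiece (183,174) between the blue (158,185) and green (163,163) look-alikes, narrow tray (213,208), lens (293,217), tall cover knob (251,230), wide tray (305,311), low cover knob (348,255), can (237,165), petri dish (349,215), vial (396,280). The side view shows the same items. I'll turn these into positions.

```bash
cat > h.py <<'E'
from rig import *
import numpy as np, cv2
def cam(n):
    c=camera_params(n); K=np.array(c["K"])
    if n=="wrist":
        s=sense(); T=np.array(c["tool_from_camera"]); R=np.array(s["tcp_rot"])
        return K,np.array(s["position"])+R@T[:3,3],R@T[:3,:3]
    return K,np.array(c["position"]),np.array(c["rotation"])
def plane(C,uv,z):
    K,p,R=C; d=R@np.linalg.solve(K,[uv[0],uv[1],1]); return (p+d*(z-p[2])/d[2])[:2]
def proj(C,P):
    K,p,R=C; q=K@(R.T@(np.asarray(P)-p)); return q[:2]/q[2]
def down(yaw):  # jaws (tool z) along (cos yaw, sin yaw)
    x=np.array([0,0,-1.]); z=np.array([np.cos(yaw),np.sin(yaw),0]); return np.column_stack([x,np.cross(z,x),z])
E
python3 - <<'E'
from h import *
S,D=cam("scene"),cam("side")
for n,z,a,b in [("eyep",.044,(183,169),(310,281)),("blue",.044,(158,180),(343,276)),("green",.044,(163,158),(320,309)),("can",.059,(237,157),None),("brown",.057,(205,147),(264,293)),("tray_n",.006,(213,208.5),(308,249)),("lens",.018,(293,216),(260,212)),("tall",.073,(251.5,229),(311,186)),
 ("tray_w",.006,(305,311),(310.5,174)),("low",.047,(347.5,254),(268,167)),("vial",.047,(398,273),(259,155)),("petri",.014,(349,213),(224,200)),("cyl",0,(304,170),None)]:
    print(n,np.round(plane(S,a,z),3),np.round(plane(D,b,z),3) if b else "")
E
```

```text
eyep [0.419 0.241] [0.423 0.254]
blue [0.348 0.222] [0.351 0.232]
green [0.396 0.322] [0.4   0.333]
can [0.554 0.203] 
brown [0.509 0.3  ] [0.518 0.31 ]
tray_n [0.431 0.096] [0.432 0.104]
lens [ 0.565 -0.038] [ 0.569 -0.025]
tall [ 0.428 -0.089] [ 0.433 -0.081]
tray_w [ 0.434 -0.259] [ 0.438 -0.25 ]
low [ 0.561 -0.219] [ 0.567 -0.216]
vial [ 0.604 -0.305] [ 0.603 -0.287]
petri [ 0.686 -0.091] [ 0.68 -0.08]
cyl [0.729 0.14 ]
```

```bash
python3 - <<'E'
from h import *
for i,y in enumerate((-.15,.16)):
    movep([.5,y-.03,.28],down(0)); C=cam("wrist"); p,d=camera("wrist"); cv2.imwrite(f"pics/w{i}.png",cv2.resize(p[:,:,::-1],(784,588),interpolation=cv2.INTER_CUBIC)); cv2.imwrite(f"pics/w{i}raw.png",p[:,:,::-1])
    np.savez(f"pics/w{i}.npz",K=C[0],p=C[1],R=C[2],d=d)
print(sense()["time_s"])
E
```

```text
2.425
```

View pics/w0.png

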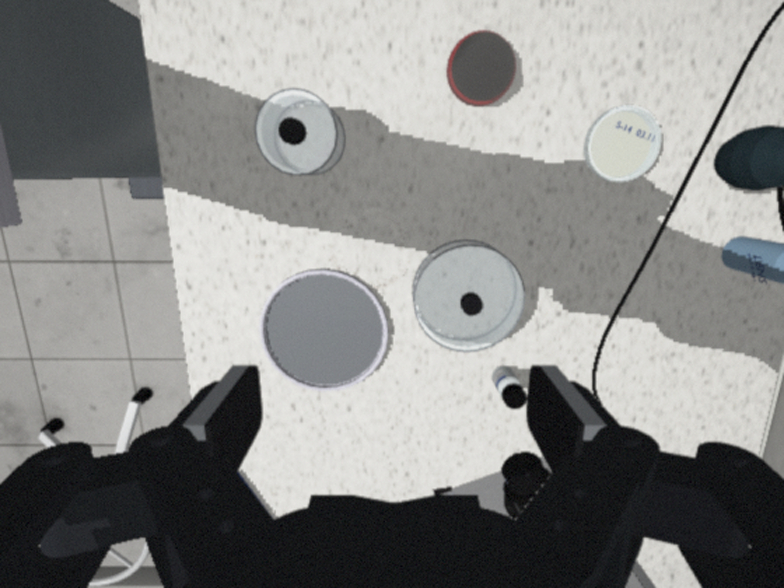

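View pics/w1.png

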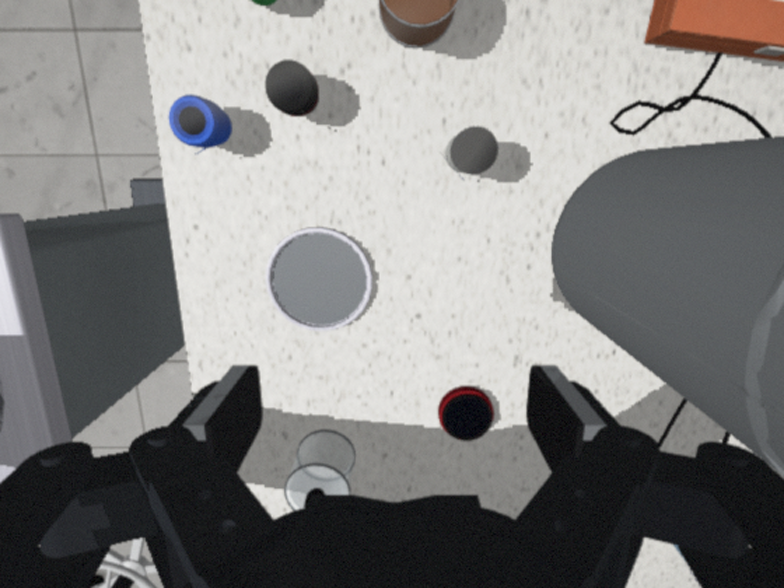

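w0 (scaled ×1.4): tall cover knob (291,130), lens (483,66), low cover knob (471,303), wide tray (326,328). w1: eyepiece top (292,86), narrow tray (320,278), lens top (467,415), can (474,150), blue one (193,121).

```bash
cat > m.py <<'E'
from h import *
def L(i):
    z=np.load(f"pics/w{i}.npz"); return z["K"],z["p"],z["R"]
A,B=L(0),L(1)
for n,C,uv,z in [("tall",A,(291,130),.073),("lens",A,(484,66),.018),("low",A,(471,303),.047),("tray_w",A,(325.5,328),.008),("vial",A,(514,397),.047),("petri",A,(624,144),.014),
 ("eyep",B,(291,86),.044),("tray_n",B,(320.5,278),.008),("lens",B,(467,415),.018),("can",B,(474,150),.059),("blue",B,(192,121),.044),("tall",B,(316,497),.073)]:
    print(n,np.round(plane(C,np.array(uv)/1.4,z),4))
E
python3 m.py; python3 - <<'E'
from h import *
# reachability check
for p in [(.42,.25),(.43,.10),(.43,-.085),(.435,-.255)]:
  for yaw in np.deg2rad(range(-90,91,30)):
    print(p,round(np.rad2deg(yaw)),[inverse_kinematics([*p,z],down(yaw)) is not None for z in (.03,.1,.16)])
E
```

```text
tall [ 0.4318 -0.0833]
lens [ 0.572  -0.0317]
low [ 0.5658 -0.2144]
tray_w [ 0.4394 -0.2502]
vial [ 0.6074 -0.2997]
petri [ 0.6903 -0.0885]
eyep [0.4269 0.2566]
tray_n [0.4356 0.1045]
lens [ 0.5709 -0.0277]
can [0.5596 0.2113]
blue [0.3519 0.2329]
tall [ 0.4337 -0.0744]
(0.42, 0.25) -90 [True, True, True]
(0.42, 0.25) -60 [True, True, True]
(0.42, 0.25) -30 [True, True, True]
(0.42, 0.25) 0 [True, True, True]
(0.42, 0.25) 30 [True, True, True]
(0.42, 0.25) 60 [True, True, True]
(0.42, 0.25) 90 [True, True, True]
(0.43, 0.1) -90 [True, True, True]
(0.43, 0.1) -60 [True, True, True]
(0.43, 0.1) -30 [True, True, True]
(0.43, 0.1) 0 [True, True, True]
(0.43, 0.1) 30 [True, True, True]
(0.43, 0.1) 60 [True, True, True]
(0.43, 0.1) 90 [True, True, True]
(0.43, -0.085) -90 [True, True, True]
(0.43, -0.085) -60 [True, True, True]
(0.43, -0.085) -30 [True, True, True]
(0.43, -0.085) 0 [True, True, True]
(0.43, -0.085) 30 [True, True, True]
(0.43, -0.085) 60 [True, True, True]
(0.43, -0.085) 90 [True, True, True]
(0.435, -0.255) -90 [True, True, True]
(0.435, -0.255) -60 [True, True, True]
(0.435, -0.255) -30 [True, True, True]
(0.435, -0.255) 0 [True, True, True]
(0.435, -0.255) 30 [True, True, True]
(0.435, -0.255) 60 [True, True, True]
(0.435, -0.255) 90 [True, True, True]
```

```bash
cat > look.py <<'E'
from h import *
import pickle
T={"lens":(.571,-.028,.018,.024),"low":(.566,-.2145,.047,.009),"tray_w":(.439,-.250,.008,.060),"tall":(.4325,-.080,.073,.009),"tray_n":(.4355,.104,.008,.048),"eyep":(.427,.2555,.044,.017)}
def circ(C,c,z,r,n=72): return np.array([proj(C,[c[0]+r*np.cos(t),c[1]+r*np.sin(t),z]) for t in np.linspace(0,2*np.pi,n)])
def tile(img,C,c,z,r,half):
    u=proj(C,[c[0],c[1],z]); q=circ(C,c,z,r); s=130/half
    M=np.array([[s,0,130-s*u[0]],[0,s,130-s*u[1]]]); t=cv2.warpAffine(img,M,(260,260),flags=cv2.INTER_CUBIC)
    cv2.polylines(t,[np.int32((q@M[:,:2].T+M[:,2])*16)],True,(0,255,255),1,cv2.LINE_AA,4); cv2.circle(t,(130,130),1,(0,255,255),-1); return t
E
python3 - <<'E'
from look import *
out={};tiles=[]
for n in ["eyep","tray_n","tall","tray_w","low","lens"]:
    x,y,z,r=T[n]; movep([x,y,.17 if n in("eyep","tall","low") else .15],down(0)); sleep(.1); C=cam("wrist"); p,d=camera("wrist"); out[n]=(p,d,C)
    tiles.append(tile(np.ascontiguousarray(p[:,:,::-1]),C,(x,y),z,r,110 if "tray" in n else 65 if n!="eyep" else 60))
    K,o,R=C; v,u=np.mgrid[:420,:560]; P=np.stack([(u-K[0,2])/K[0,0]*d,(v-K[1,2])/K[1,1]*d,d],-1)@R.T+o
    m=(d>0)&(abs(P[...,2]-z)<.005)&(np.hypot(P[...,0]-x,P[...,1]-y)<r+.012)
    if m.sum()>20:
        (e,_,)=cv2.minEnclosingCircle(P[m][:,:2].astype(np.float32)*1000); print(n,m.sum(),np.round(P[m].mean(0),4),np.round(e,1),round(_,1))
pickle.dump(out,open("pics/look.pkl","wb"))
cv2.imwrite("pics/m1.png",np.vstack([np.hstack(tiles[:3]),np.hstack(tiles[3:])])); print(sense()["time_s"])
E
```

```text
eyep 1549 [0.425  0.2583 0.0433] [425.1 257.3] 18.2
tray_n 9367 [0.4335 0.1035 0.0049] [433.6 102.3] 47.9
tall 487 [ 0.4313 -0.0822  0.073 ] [431.3 -82.9] 9.0
tray_w 14541 [ 0.437  -0.2525  0.0048] [ 437.  -254.5] 60.0
low 403 [ 0.5669 -0.2153  0.047 ] [ 566.8 -215.8] 8.9
lens 2660 [ 0.5713 -0.0306  0.0169] [570.2 -30.9] 25.1
7.6
```

View pics/m1.png

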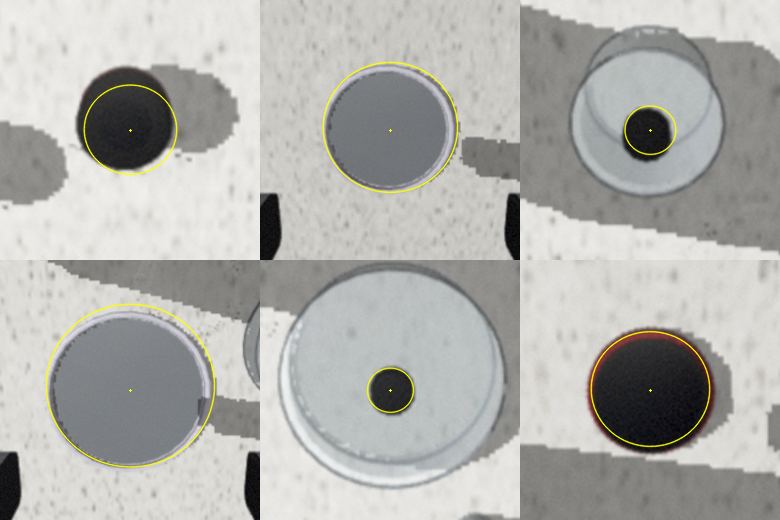

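Depth-based circles agree with the known radii (18, 48, 9, 60, 9, 25 mm), and the overlays agree to about 2 mm. I'll start with the lens, feeling for the worktop on the way down.

```bash
cat >> h.py <<'E'
P={"lens":(.571,-.0308),"low":(.567,-.2157),"tray_w":(.4375,-.2525),"tall":(.4313,-.0825),"tray_n":(.4342,.103),"eyep":(.425,.2578)}
def st(m=""):
    s=sense(); print(m,np.round(s["position"],4),"gap",round(s["finger_gap"],4),"F",np.round(s["wrist_force"],1),"t",s["time_s"])
E
python3 - <<'E'
from h import *
x,y=P["lens"]
command_gripper(.064,30); movep([x,y,.08],down(0)); move_l([x,y,.040])
h=move_l([x,y,.012],feed=.04,until_force=5); st(h)
z=sense()["position"][2]
move_l([x,y,z+.005],feed=.05); command_gripper(.03,30); st("closed")
C=cam("wrist"); p,_=camera("wrist"); cv2.imwrite("pics/g1.png",p[:,:,::-1])
E
```

```text
True [ 0.5712 -0.0308  0.019 ] gap 0.0642 F [-1.5  0.2  7.1] t 9.3
closed [ 0.5707 -0.0308  0.0241] gap 0.0514 F [-1.3 -0.2  4.4] t 9.825
```

View pics/g1.png

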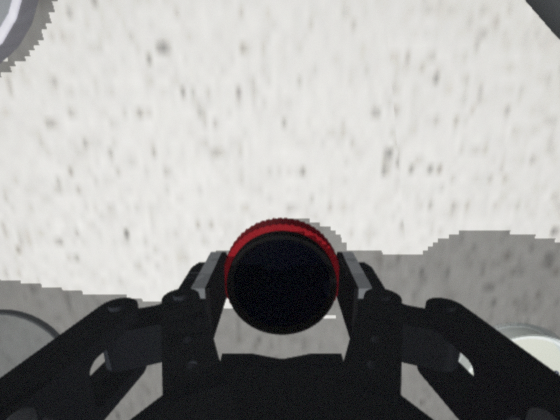

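```bash
python3 - <<'E'
from h import *
x,y=P["lens"]
move_l([x,y,.13]); st("lift")
X,Y=P["tray_w"]; movep([X,Y,.13],down(0)); st("over")
move_l([X,Y,.042]); h=move_l([X,Y,.026],feed=.03,until_force=4); st(h)
command_gripper(.066); st("open"); move_l([X,Y,.15],feed=.25); sleep(.1)
C=cam("wrist"); p,d=camera("wrist")
K,o,R=C; v,u=np.mgrid[:420,:560]; Q=np.stack([(u-K[0,2])/K[0,0]*d,(v-K[1,2])/K[1,1]*d,d],-1)@R.T+o
m=(d>0)&(abs(Q[...,2]-.022)<.003)&(np.hypot(Q[...,0]-X,Q[...,1]-Y)<.04)
print(m.sum(),np.round(Q[m].mean(0),4),cv2.minEnclosingCircle(Q[m][:,:2].astype(np.float32)*1000))
m=(d>0)&(abs(Q[...,2]-.007)<.005)&(np.hypot(Q[...,0]-X,Q[...,1]-Y)<.07)
print("tray",cv2.minEnclosingCircle(Q[m][:,:2].astype(np.float32)*1000))
cv2.imwrite("pics/p1.png",p[:,:,::-1])
E
```

```text
lift [ 0.5702 -0.0308  0.129 ] gap 0.0517 F [-0.3  0.6 -0.3] t 10.7333
over [ 0.4386 -0.2512  0.1298] gap 0.0513 F [ 0.1  0.1 -0.5] t 11.75
True [ 0.4375 -0.2526  0.0281] gap 0.0514 F [0.1 0.4 6.4] t 12.9667
open [ 0.4369 -0.2522  0.0275] gap 0.0657 F [ 0.2 -0.2 -0.1] t 13.2583
2644 [ 0.4388 -0.2524  0.021 ] ((438.51373291015625, -252.8870391845703), 24.161361694335938)
tray ((435.8593444824219, -251.119873046875), 69.78387451171875)
```

View pics/p1.png

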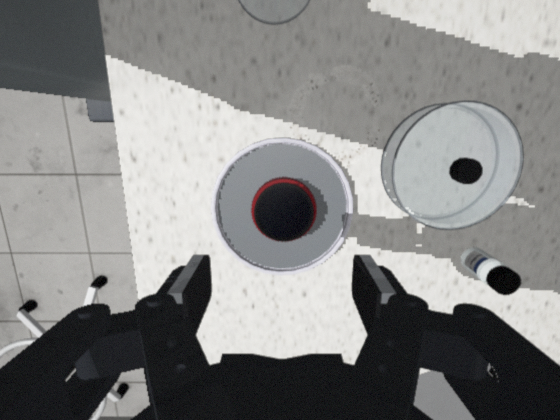

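Lens stands within about 2 mm of the tray centre (lens (284,208), rim centre (283.5,204), some of it parallax). Next the low cover.

```bash
python3 - <<'E'
from h import *
x,y=P["low"]; X,Y=P["tray_w"]
command_gripper(.040,45); movep([x,y,.10],down(0)); h=move_l([x,y,.059],feed=.08,until_force=5); st(h)
command_gripper(.008,45); st("closed"); z=sense()["position"][2]
move_l([x,y,z+.06],feed=.12); st("lift")
C=cam("wrist"); p,_=camera("wrist"); cv2.imwrite("pics/g2.png",p[:,:,::-1])
if sense()["finger_gap"]>.013:
    movep([X,Y,z+.06],down(0)); move_l([X,Y,z+.014],feed=.1); h=move_l([X,Y,z],feed=.03,until_force=4); st(h)
    p,_=camera("wrist"); cv2.imwrite("pics/p2.png",p[:,:,::-1])
    p,_=camera("side"); cv2.imwrite("pics/s2.png",cv2.resize(p[120:240,220:380,::-1],(640,480),interpolation=cv2.INTER_CUBIC))
E
python3 -c "
import cv2,numpy as np;a=[cv2.imread(f'pics/{n}.png') for n in('g2','p2')];cv2.imwrite('pics/m2.png',np.hstack([cv2.resize(i,(400,300)) for i in a]))"
```

```text
False [ 0.567  -0.2157  0.0588] gap 0.04 F [1.  0.1 0.8] t 15.7083
closed [ 0.5674 -0.2158  0.0597] gap 0.0158 F [0.9 0.4 2.7] t 16.05
lift [ 0.5665 -0.2155  0.1192] gap 0.0154 F [-0.4 -0.9 -1.8] t 16.7083
True [ 0.438  -0.2528  0.0636] gap 0.0156 F [-1.5 -0.1  4.9] t 18.3667
```

View pics/m2.png

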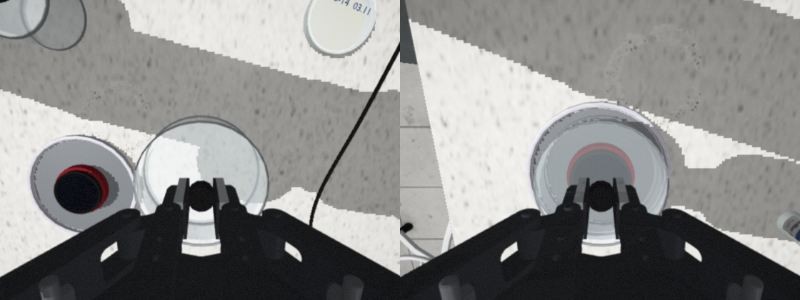

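```bash
python3 - <<'E'
from look import *
X,Y=P["tray_w"]
command_gripper(.040); move_l([X,Y,.17],feed=.25); sleep(.1)
C=cam("wrist"); p,d=camera("wrist"); t1=tile(np.ascontiguousarray(p[:,:,::-1]),C,(X,Y),.008,.060,110); t2=tile(np.ascontiguousarray(p[:,:,::-1]),C,(X,Y),.004,.047,110)
q,_=camera("side"); t3=cv2.resize(q[140:205,270:335,::-1],(260,260),interpolation=cv2.INTER_CUBIC)
cv2.imwrite("pics/m3.png",cv2.resize(np.hstack([t1,t2,t3]),None,fx=1,fy=1)); st()
x,y=P["eyep"]; A=down(np.deg2rad(65)); command_gripper(.055,30)
movep([x,y,.14],A); sleep(.1); C=cam("wrist"); p,d=camera("wrist")
K,o,R=C; v,u=np.mgrid[:420,:560]; Q=np.stack([(u-K[0,2])/K[0,0]*d,(v-K[1,2])/K[1,1]*d,d],-1)@R.T+o
near=np.hypot(Q[...,0]-x,Q[...,1]-y)
for lo,hi in((.041,.047),(.03,.04),(.02,.03),(.01,.02)):
    m=(d>0)&(Q[...,2]>lo)&(Q[...,2]<hi)&(near<.03)
    if m.sum()>5: print(lo,m.sum(),np.round(Q[m].mean(0),4),cv2.minEnclosingCircle(Q[m][:,:2].astype(np.float32)*1000))
cv2.imwrite("pics/e1.png",p[:,:,::-1])
E
python3 -c "
import cv2,numpy as np;a=cv2.imread('pics/m3.png');b=cv2.resize(cv2.imread('pics/e1.png'),(400,300));c=np.zeros((300,780,3),np.uint8);c[:,:400]=b;cv2.imwrite('pics/m4.png',np.vstack([a,c]))"
```

```text
[ 0.4366 -0.2521  0.1686] gap 0.04 F [-0.5  0.5  0.3] t 19.6
0.041 1881 [0.4237 0.2575 0.0434] ((424.2198486328125, 257.2153625488281), 18.035446166992188)
0.03 135 [0.4117 0.262  0.0352] ((422.96527099609375, 253.8551483154297), 21.523414611816406)
0.02 122 [0.4112 0.2625 0.0257] ((423.9981384277344, 255.46978759765625), 20.036855697631836)
```

View pics/m4.png

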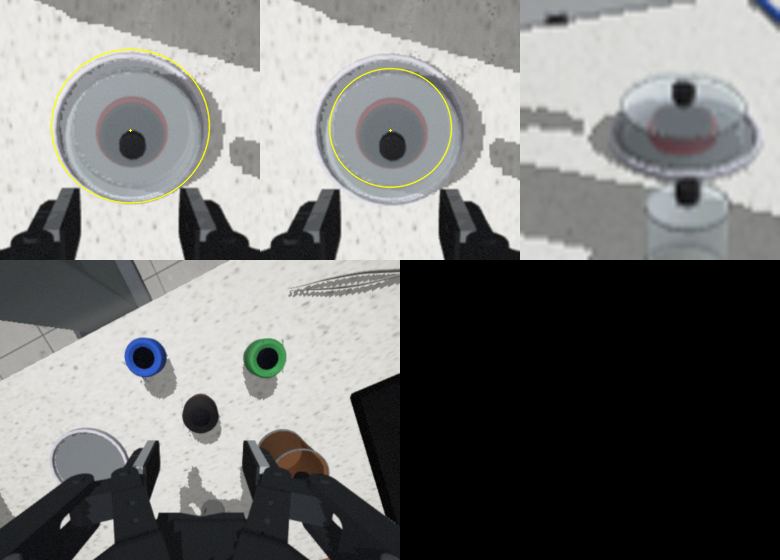

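Low cover stands concentric and level in the wide tray over the lens. The eyepiece (200,413 in the lower view) is centred between the jaws, with the look-alikes and the brown cover clear of the fingers.

```bash
python3 - <<'E'
from look import *
x,y=.4243,.2574; X,Y=P["tray_n"]; A=down(np.deg2rad(65))
h=move_l([x,y,.038],feed=.08,until_force=5); st(h)
command_gripper(.02,30); st("closed"); z=sense()["position"][2]
if not h and .025<sense()["finger_gap"]<.04:
    move_l([x,y,z+.08],feed=.12); st("lift")
    movep([X,Y,z+.08],A); move_l([X,Y,z+.014],feed=.12); h=move_l([X,Y,z+.002],feed=.03,until_force=4); st(h)
    p,d=camera("wrist"); cv2.imwrite("pics/g3.png",p[:,:,::-1]); p,d=camera("side"); cv2.imwrite("pics/g3s.png",cv2.resize(p[190:300,240:386,::-1],(560,420),interpolation=cv2.INTER_CUBIC))
E
python3 -c "
import cv2,numpy as np;a=[cv2.imread(f'pics/{n}.png') for n in('g3','g3s')];cv2.imwrite('pics/m5.png',np.hstack([cv2.resize(i,(400,300)) for i in a]))"
```

```text
False [0.4246 0.2576 0.0385] gap 0.0547 F [0.4 0.7 0.2] t 23.3333
closed [0.4246 0.2575 0.0386] gap 0.035 F [-1.8 -1.6  5.8] t 23.6417
lift [0.4239 0.2569 0.118 ] gap 0.0347 F [ 0.3  1.2 -1.8] t 24.4667
True [0.4347 0.1029 0.0425] gap 0.0348 F [-0.5 -1.1  7.6] t 26.225
```

View pics/m5.png

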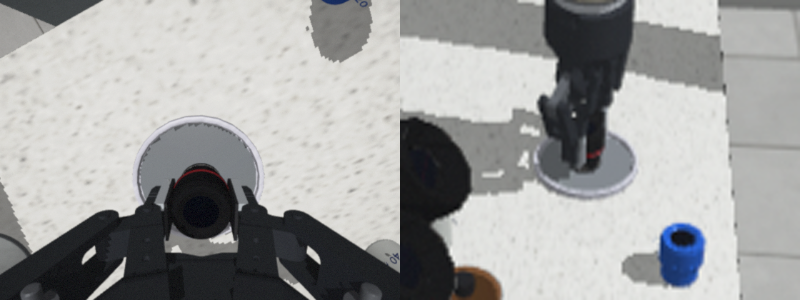

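Contact came at +4 mm, so the eyepiece stands on the tray floor. Release, check its centring, and look at the tall cover again.

```bash
cat >> look.py <<'E'
def depth_circ(x,y,lo,hi,r):
    C=cam("wrist"); p,d=camera("wrist"); K,o,R=C; v,u=np.mgrid[:420,:560]; Q=np.stack([(u-K[0,2])/K[0,0]*d,(v-K[1,2])/K[1,1]*d,d],-1)@R.T+o
    m=(d>0)&(Q[...,2]>lo)&(Q[...,2]<hi)&(np.hypot(Q[...,0]-x,Q[...,1]-y)<r)
    print(m.sum(),np.round(Q[m].mean(0),4),np.round(np.hstack(cv2.minEnclosingCircle(Q[m][:,:2].astype(np.float32)*1000)),1)); return np.ascontiguousarray(p[:,:,::-1]),C
E
python3 - <<'E'
from look import *
X,Y=P["tray_n"]; A=down(np.deg2rad(65))
command_gripper(.052); move_l([X,Y,.16],feed=.2); movep([X,Y,.16],down(0)); sleep(.1); st()
p,C=depth_circ(X,Y,.044,.052,.03); t1=tile(p,C,(X,Y),.008,.048,90)
t1b=tile(p,C,(X,Y),.048,.018,60)
command_gripper(.04,45); x,y=P["tall"]; movep([x,y,.15],down(0)); sleep(.1); p,C=depth_circ(x,y,.069,.077,.015); t2=tile(p,C,(x,y),.073,.009,80)
cv2.imwrite("pics/m6.png",np.hstack([t1,t1b,t2])); st()
E
```

```text
[0.4339 0.103  0.1595] gap 0.0521 F [-0.7  0.7  0.3] t 28.4417
1704 [0.4356 0.1046 0.0474] [435.4 103.5  18.3]
575 [ 0.4313 -0.0823  0.073 ] [431.3 -82.9   8.9]
 [ 0.4318 -0.0805  0.1502] gap 0.04 F [0.6 0.  0.3] t 29.6833
```

View pics/m6.png

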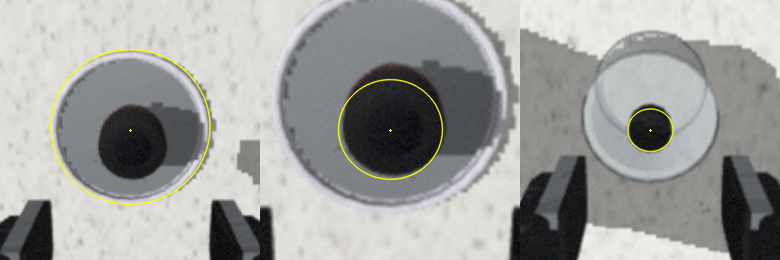

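```bash
python3 - <<'E'
from look import *
x,y=P["tall"]; X,Y=.4351,.1037; A=down(0)
h=move_l([x,y,.085],feed=.08,until_force=5); st(h); command_gripper(.008,45); st("closed"); z=sense()["position"][2]
move_l([x,y,z+.08],feed=.12); st("lift")
if sense()["finger_gap"]>.013:
    movep([X,Y,z+.08],A); sleep(.15); st("over")
    h=move_l([X,Y,z+.014],feed=.08,until_force=4); st(h)
    if not h: h=move_l([X,Y,z],feed=.03,until_force=4); st(h)
    p,_=camera("wrist"); cv2.imwrite("pics/g4.png",p[:,:,::-1]); p,_=camera("side"); cv2.imwrite("pics/g4s.png",cv2.resize(p[190:300,240:386,::-1],(560,420),interpolation=cv2.INTER_CUBIC))
E
python3 -c "
import cv2,numpy as np;a=[cv2.imread(f'pics/{n}.png') for n in('g4','g4s')];cv2.imwrite('pics/m7.png',np.hstack([cv2.resize(i,(400,300)) for i in a]))"
```

```text
False [ 0.4317 -0.0825  0.0853] gap 0.0399 F [ 0.6 -0.1 -0.2] t 30.6417
closed [ 0.4314 -0.0826  0.0855] gap 0.0154 F [-2.4 -0.2  4.4] t 30.9833
lift [ 0.4307 -0.0825  0.1649] gap 0.0156 F [ 0.  -0.5 -0.9] t 31.8
over [0.4352 0.1019 0.1651] gap 0.0155 F [-0.5  0.6 -0.3] t 32.7167
False [0.4355 0.1039 0.0998] gap 0.0156 F [ 0.4 -0.4 -0.5] t 33.6917
True [0.4351 0.1038 0.0894] gap 0.0155 F [-0.8 -0.2  4.7] t 34.0833
```

View pics/m7.png

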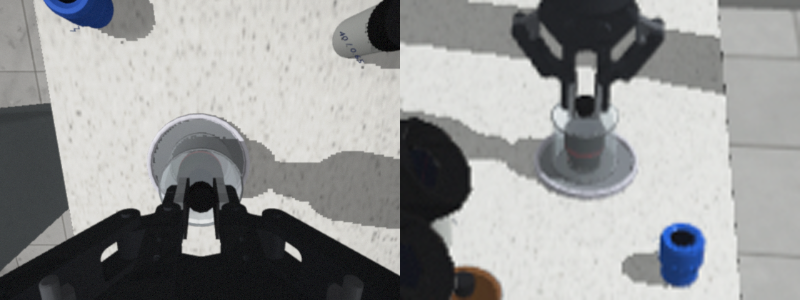

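Contact at z+0.0039, so the cover is on the tray floor over the eyepiece. Release, retreat and check both covers.

```bash
python3 - <<'E'
from look import *
X,Y=.4351,.1037
command_gripper(.04); move_l([X,Y,.19],feed=.2); sleep(.3)
p,C=depth_circ(X,Y,.070,.084,.02); t1=tile(p,C,P["tray_n"],.008,.048,90); t1b=tile(p,C,(X,Y),.061,.029,90)
x,y=P["tray_w"]; movep([x,y,.19],down(0)); sleep(.3); p,C=depth_circ(x,y,.045,.058,.02); t2=tile(p,C,(x,y),.035,.047,90)
movep([.6,-.05,.3],down(0)); sleep(.3)
q,_=camera("side"); q=q[:,:,::-1]; S,_=camera("scene"); S=S[:,:,::-1]
f=lambda a:cv2.resize(a,(390,290),interpolation=cv2.INTER_CUBIC)
b=np.hstack([f(q[140:300,210:425]),f(S[140:360,140:436])])
cv2.imwrite("pics/m8.png",np.vstack([np.hstack([t1,t1b,t2]),b])); st()
E
```

```text
448 [0.4354 0.1042 0.0769] [435.5 103.2   9. ]
363 [ 0.4391 -0.2522  0.0509] [ 439.  -252.8    9. ]
 [ 0.5998 -0.0506  0.2999] gap 0.0399 F [0.1 0.  0.7] t 38.725
```

View pics/m8.png

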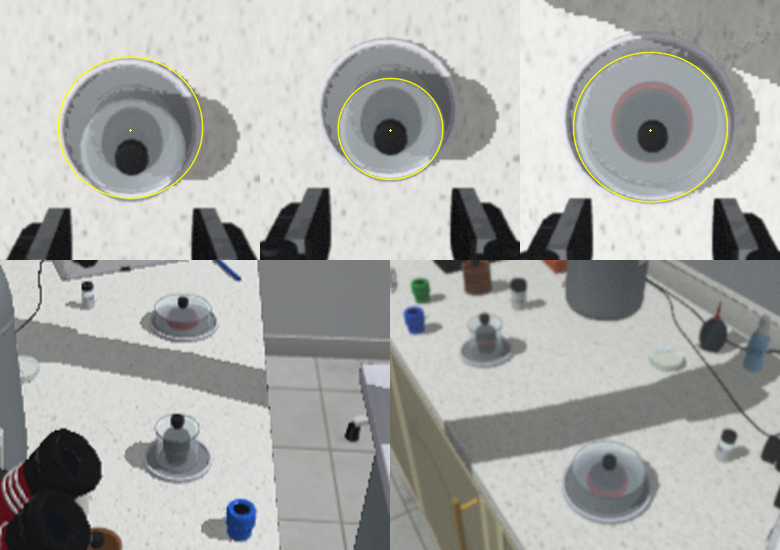

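Knob tops read 76.9 mm and 50.9 mm against 77 and 51 mm expected, so both covers sit flat on the tray floors. The bystanders look unmoved.

```bash
python3 -c "
from rig import *
print(finish_job())"
```

```text
the job is handed in; nothing more can be done
None
```

Both optics are put away and the job is handed in at about 39 s of the 112 s allowed. The lens stands in the wide tray under the low cover, and the eyepiece in the narrow tray under the tall cover.

- **Covers flat:** the knob tops measured 50.9 mm and 76.9 mm, against 51 and 77 mm expected for a cover standing on the tray floor inside the rim.
- **Centring:** each optic and cover measured within about 2 mm of its tray centre. My separate readings of the tray centres themselves varied by up to about 2 mm.
- **Tray re-check failed:** a depth reading of the wide tray, taken after the lens was placed, came out too large (70 mm radius instead of 60). I ignored it and judged the centring from the picture instead.
- **Bystanders:** the can, petri dish, vial and look-alikes looked unmoved in the last pictures, judged by eye. Wrist force stayed under 8 N in every reading I took.

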